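# Rack the inspected circuit board and hold the turntable's index plunger open

## Task

Take the green circuit board off the white inspection easel and stand it on its lower edge in the empty slot of the turntable rack (the slot with the yellow clip), lowering it right down to the slot floor before you let go of it rather than dropping it in. Then, by its red knob, pull the rack's spring-loaded index plunger straight up as far as it goes, so its pin is clear of the hole in the disc, and finish while still gripping and holding it there, ready for a colleague to turn the rack. Leave the two small boards, the brown bottle and the screw jar where they are.

Things in the scene. Friction and masses are not known exactly. Their poses are not given: they have to be found in the camera images.
- board: Green circuit board to rack, rigid: 110 mm wide (y), 100 tall (z), 6 thick (x), about 0.12 kg; flat chips on its +x face, none in the top 35 mm. Origin: middle of its lower edge; z runs up to the top edge. Starts on the easel, its top leaning 0.35 rad (20 deg) towards the easel's -x; lower edge on the ledge behind a lip 11 mm high; the upper 39 mm stand free on both faces.
- easel: White inspection easel, fixed, yaw up to 0.35 rad either way: base plate 110 x 120 mm, ledge 30 mm above the bench; two back bars at y = +-38 mm support the lower 61 mm of the board on its -x side. Origin: on the bench under the middle of the ledge. The board leans towards the easel's -x, its y along the easel's y.
- rack: Board rack on a fixed aluminium disc (264 mm across); does not turn here. Origin: on the bench, disc centre. Slots at x = -50, 0, 50 mm; a board's width lies along y. Slot floor 24 mm up; slots 9 mm wide between round-topped steel posts at y = +-36 mm, tops 66 mm up; end lips at y = +-63 mm, 9 mm above the slot floor. Grey plunger bracket beyond the rim at -y (to y = -176 mm), arm top 50 mm up.
- slot_clip: Marks the empty slot, which changes from run to run: a small flat yellow clip on the rack's +y lip. This entry's origin is not on the clip but in the middle of the empty slot, on the slot floor; axes as the rack's. A racked board's origin lies here. The clip itself is 72 mm towards +y from it.
- small_board_a: Small blue circuit board, 100 mm wide (y), 60 mm tall (z), 6 mm thick (x), standing loose in another slot; its top is 84 mm above the bench. Leave it alone. Origin: middle of its lower edge.
- small_board_b: Small dark red circuit board of the same size, loose in the remaining slot. Leave it alone. Origin: middle of its lower edge.
- knob (a point): Red pull knob of the index plunger: a disc-shaped knob 30 mm across and 22 mm tall, its axis upright, at x = 0, y = -118 mm in the rack's frame. This point: the knob's centre, 76 mm above the bench when the plunger is seated. Below it stands a dark barrel 20 mm across (its top 64 mm above the bench). Grip it round its side from above and pull straight up.
- plunger (a joint): Lift of the plunger in m: 0 = seated, its pin 10 mm deep in the disc's hole; 0.016 = fully up against its stop, the pin 6 mm clear of the disc. A spring pulls it back down: about 6 N when seated, 12.5 N when fully up. It snaps shut if let go.
- flux_bottle: Brown bottle with a black cap, 48 mm across and 110 mm tall, loose on the bench. Leave it alone. Origin: centre of its underside.
- screw_jar: Pale, whitish screw jar with a light metal lid, 52 mm across and 55 mm tall, loose on the bench. Leave it alone. Origin: centre of its underside.
Things that resemble listed ones, but are neither listed nor needed, are in the scene too. Of the things shaped like the board, the green one is meant.

How it is judged:
By the outcome, as a careful person would: the job done as asked, in the order asked, and still so for the second after the job is handed in, while the arm keeps its last pose, push and grip.
It also fails if it takes over 54 s, if anything falls off the work surface, if the arm or the gripper's body presses on something with over 40 N, if the wrist force passes 120 N, or if a joint passes its speed limit or range.

## Robot

A 6-joint arm with a two-finger parallel gripper is mounted at the origin on the work surface. World frame = base frame: x ahead of the robot, y to its left, z up, the work surface at z = 0. Lengths are in mm, angles in degrees, forces in N, time in s.
With the tool pointing down it reaches from about 350 to 850 mm from the base axis. Payload 8.1 kg.
Tool frame: the origin (TCP) lies between the finger pads; the fingertips stand 22 mm ahead of it and the grasp point (between the pads) lies 3 mm ahead of it; z points along the fingers, y is the direction in which the jaws open and shut (so a half turn about z gives the same grasp; the last joint's range is limited). The gripper opens to 85 mm and grips with 20 to 120 N. Pads are 22 mm wide; open, the fingers measure 114 mm over their backs; the gripper's body (76 mm by 85 mm) begins 54 mm behind the grasp point. The pads swing forward as they close: fully open they stand 13 mm farther back than shut.
Start: joints at [-75.883, 7.471, 85.268, -0, 87.261, -4.893], TCP at [195.467, -567.272, 253.292] pointing down, gripper open.
Joint ranges: [-169.43, 169.43], [-51.17, 129.36], [1.28, 143.12], [-76.62, 256.62], [0, 156.53], [-152.29, 152.29]. Speed limits (degrees/s): [136.94, 136.94, 159.86, 180, 180, 180].

## Interface

Orientations are given as [roll, pitch, yaw] about the fixed x, y, z axes, in that order (R = Rz(yaw) Ry(pitch) Rx(roll)).
In Python, from bench import r gives the robot as it stands.
- The arm moves only by the tool drive_tool, never from a script. Its argument "moves" is a list of rows, each a list of 2 entries, a list of its own where there are three numbers: the shift along the world's x, y, z in mm, then the turn about the world's z in degrees. A call has exactly 8 rows; each row is the pose to reach, as a shift and turn from the pose commanded when the call began; what a row does not reach only later rows make up. A row lasts 1/12 s, in which the tool goes at most 41.7 mm and 7.16 degrees, less where a joint would pass 70% of its speed; a pose out of reach is approached as far as the arm can. A call with a gripper value outside its range is refused whole. "fingers" is the finger opening in mm, from 0 to 85.4, set as the call begins (left out, the last holds). The fingers move at their own pace and stop on an object; "squeeze" is the grip in N (left out, the last holds). Time passes only in rows, so rows that repeat a pose let the fingers close, or fill a call up. It gives the time, the measured TCP pose, the force and the opening at its end, in the units of the state.
- r.sense(): the state, without advancing time (a new reading comes with each control period).
- r.snapshot(name): name is "scene" or "side" or "wrist"; returns a dict with "pixels" (400x640x3 uint8, red, green, blue), "camera_matrix" (3x3 intrinsics, pixels), "k1" (the pictures are not rectified: a ray, as slopes to the right and down, at radius r is drawn at 1 + k1 r^2 times it, then the intrinsics apply), "xyz" and "orientation" of the camera in the world. Camera axes: x right, y down, z forward; pixel columns grow to the right and rows downward; lengths in mm; the calibration is good to about 2 mm. A picture is of the moment at which its call begins. There is no depth.
- r.hand_in(): hands the job in, once; it reports no verdict.
The state is a dict: "time": time; "joint_pos": joint angles; "qd": joint speeds; "joint_efforts": joint torques, N m; "tool_pos": TCP position; "tcp_rot": TCP orientation; "ft_force": force on the tool from outside, world axes, zero at the start; "wrist_torque": the same for the moment, N m; "finger_gap": finger opening in mm.
Only numpy, scipy, OpenCV 4.12 (cv2) and the standard library are available. Lean on these libraries where they do the work, as an engineer would, in place of code of your own. Each camera call takes 0.05 s, during which the arm holds its last target.

## Working session

There is one attempt and no reset: what is moved stays moved. The work goes in short steps, Python scripts to look and compute and a tool call to move; the robot and the scene stay as the last step left them, time stands still between calls to the robot, and variables do not carry over. Pictures are saved under pics/ and viewed, and the job is handed in when it is done.

Besides the shell and the picture viewer there is one more tool, called after ">>>" in YAML: its name, and indented under it one key for each argument. drive_tool: Moves the arm, as the interface text tells. Its arguments: {"type":"object","properties":{"moves":{"type":"array","items":{"type":"array"}},"fingers":{"type":"number"},"squeeze":{"type":"number"}},"required":["moves"]}

```bash
mkdir -p pics; ls
python3 - <<'E'
from bench import r
import cv2
for n in ("scene","side","wrist"):
    s=r.snapshot(n); cv2.imwrite(f"pics/{n}0.png",s["pixels"][:,:,::-1])
    print(n,s["camera_matrix"],s["k1"],s["xyz"],s["orientation"])
print(r.sense())
E
```

```text
pics
scene [[486.28559201   0.         320.81419134]
 [  0.         486.28559201 198.80392533]
 [  0.           0.           1.        ]] 0.007480472962514851 [1466.10983757  186.95527769  967.21558118] [-132.95484177    0.30782034  100.98573903]
side [[457.29892914   0.         321.83691774]
 [  0.         457.29892914 201.54325624]
 [  0.           0.           1.        ]] -0.04741833539172435 [ 140.82707402 1114.88007694  979.66505363] [-127.76500475   -0.85152229 -160.84024624]
wrist [[333.59999772   0.         321.81267068]
 [  0.         333.59999772 195.05355056]
 [  0.           0.           1.        ]] 0.020486017972652783 [ 262.06526959 -544.0366863   373.2451824 ] [163.86662273   0.20174588 -70.94912994]
{'time': 0.15, 'joint_pos': array([-7.58811494e+01,  7.50621123e+00,  8.53160476e+01,  1.60491628e-03,
        8.72614109e+01, -4.89452084e+00]), 'qd': array([-0.0710458 , -0.0630229 , -0.27692021, -0.02248713,  0.13922246,
        0.06373916]), 'joint_efforts': array([ 1.38102376e-03, -5.70065439e+01, -5.01157773e+01, -2.44975145e-04,
        9.48398898e-03,  6.54956784e-05]), 'tool_pos': array([ 195.39180031, -566.87351763,  252.46396013]), 'tcp_rot': array([-1.79916772e+02, -8.73596118e-03,  1.90132873e+01]), 'ft_force': array([-0.09570961,  0.11253409,  0.04262735]), 'wrist_torque': array([ 0.01873378,  0.00870196, -0.02736123]), 'finger_gap': 85.416802760192}
```

View pics/scene0.png

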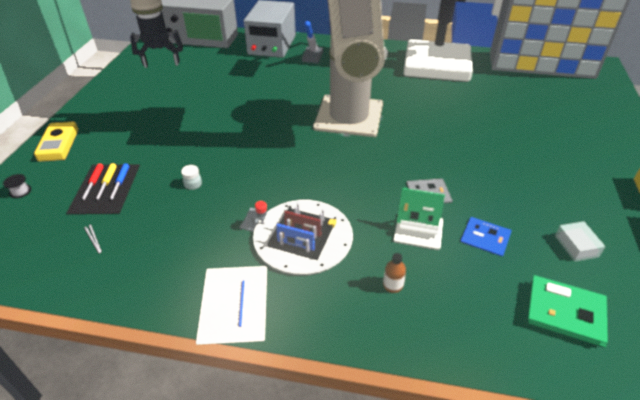

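View pics/side0.png

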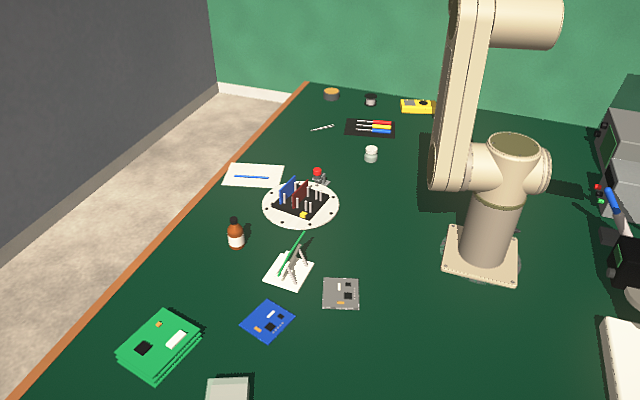

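View pics/wrist0.png

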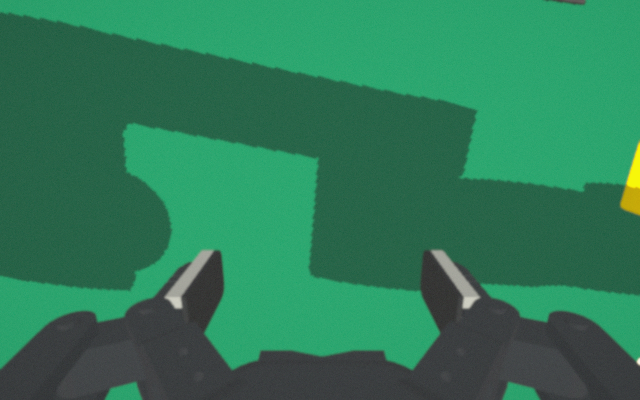

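The scene shows the easel with a green board at (420,207) and a flat green stack at (568,308). The one leaning on the white easel fits the description. The rack is at (303,236), with the red knob at (261,208). Next I'll enlarge crops of both views.

```bash
cat > h.py <<'E'
import numpy as np, cv2
from scipy.spatial.transform import Rotation as Ro
def rot(e): return Ro.from_euler('xyz',e,degrees=True).as_matrix()
class Cam:
    def __init__(s,d):
        s.K=d["camera_matrix"]; s.k=d["k1"]; s.p=np.array(d["xyz"]); s.R=rot(d["orientation"]); s.im=d["pixels"][:,:,::-1].copy()
    def ray(s,uv):
        u=cv2.undistortPoints(np.array([[uv]],float),s.K,np.array([s.k,0,0,0,0]))[0,0]
        return s.R@np.array([u[0],u[1],1])
    def plane(s,uv,z):
        d=s.ray(uv); return s.p+d*(z-s.p[2])/d[2]
    def proj(s,P):
        return cv2.projectPoints(np.array(P,float).reshape(-1,3),cv2.Rodrigues(s.R.T)[0],-s.R.T@s.p,s.K,np.array([s.k,0,0,0,0]))[0].reshape(-1,2)
def tri(c1,a,c2,b):
    d1=c1.ray(a);d2=c2.ray(b);d1/=np.linalg.norm(d1);d2/=np.linalg.norm(d2)
    t=np.linalg.lstsq(np.c_[d1,-d2],c2.p-c1.p,rcond=None)[0]
    P,Q=c1.p+t[0]*d1,c2.p+t[1]*d2
    return (P+Q)/2,np.linalg.norm(P-Q)
def crop(c,x0,y0,w,h,f,name):
    cv2.imwrite(name,cv2.resize(c.im[y0:y0+h,x0:x0+w],None,fx=f,fy=f,interpolation=cv2.INTER_CUBIC))
E
python3 - <<'E'
from bench import r
from h import *
a=Cam(r.snapshot("scene"));b=Cam(r.snapshot("side"))
crop(a,235,180,220,130,3.6,"pics/a1.png"); crop(b,220,150,140,150,4,"pics/b1.png")
# quick checks
for n,uv,z in (("knob",(261,206),80),("disc",(303,236),24),("board top",(420,192),125),("bottle",(395,285),0),("jar",(192,187),0)): print(n,a.plane(uv,z))
for n,uv,z in (("knob",(317,170),80),("disc",(301,205),24),("bottle",(236,247),0)): print(n,b.plane(uv,z))
E
```

```text
knob [ 588.06020502 -149.07583334   80.        ]
disc [622.19955772 -29.77239968  24.        ]
board top [506.46505231 256.27767402 125.        ]
bottle [717.7600143  221.44862539   0.        ]
jar [ 467.72244082 -406.05398349    0.        ]
knob [ 585.0055186 -152.279323    80.       ]
disc [592.08911015 -12.79963768  24.        ]
bottle [716.00608882 224.36118255   0.        ]
```

View pics/a1.png

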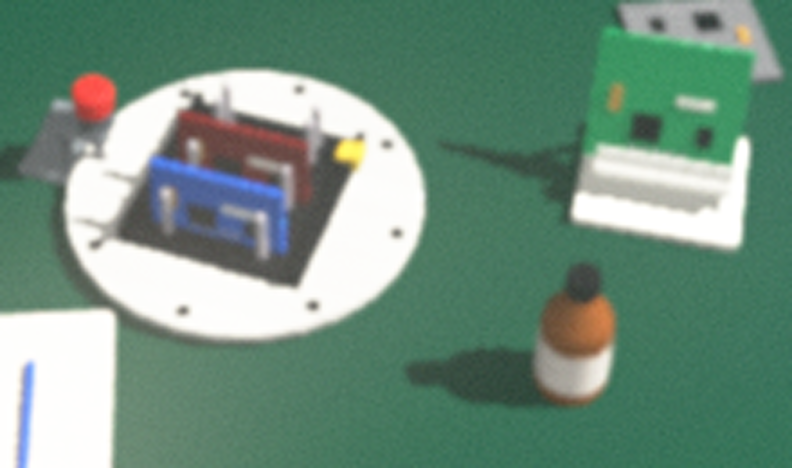

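View pics/b1.png

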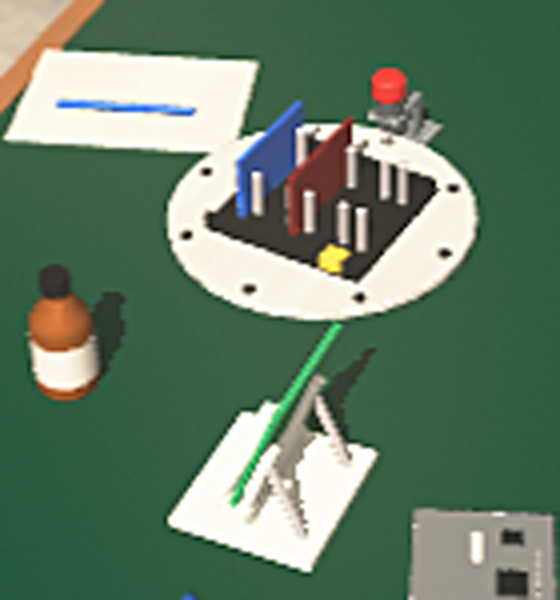

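The crops show an empty slot nearest the robot with the yellow clip at about (350,152) in the scene crop. The blue board is in the outer slot and the dark red one in the middle. The target is the green board leaning on the easel, with its chips facing away from the robot. Now I'll measure.

```bash
cat > m1.py <<'E'
from bench import r
from h import *
a=Cam(r.snapshot("scene"));b=Cam(r.snapshot("side"))
def blobs(c,lo,hi,roi,minA=15):
    x,y,w,h=roi
    hsv=cv2.cvtColor(c.im,cv2.COLOR_BGR2HSV)
    m=cv2.inRange(hsv,np.array(lo),np.array(hi)); k=np.zeros_like(m);k[y:y+h,x:x+w]=m[y:y+h,x:x+w]
    n,l,st,ce=cv2.connectedComponentsWithStats(k)
    o=[(st[i,4],ce[i].round(1),st[i,:4],(l==i)) for i in range(1,n) if st[i,4]>=minA]
    return sorted(o,key=lambda t:-t[0])
out={}
for nm,lo,hi in (("yellow",(22,130,120),(35,255,255)),("red",(0,160,120),(6,255,255)),("green",(60,140,90),(85,255,255)),("white",(0,0,170),(180,60,255))):
    for c,cn,roi in ((a,"scene",(235,180,220,100)),(b,"side",(235,150,110,145))):
        L=blobs(c,lo,hi,roi); out[nm,cn]=L
        for t in L[:3]: print(nm,cn,t[0],t[1],t[2])
for nm in("yellow","red"):
    print(nm,tri(a,out[nm,"scene"][0][1],b,out[nm,"side"][0][1]))
E
python3 - <<'E'
from m1 import *
hs=cv2.cvtColor(a.im,cv2.COLOR_BGR2HSV); print("board",hs[203,418],hs[195,425],"bench",hs[230,370]); hb=cv2.cvtColor(b.im,cv2.COLOR_BGR2HSV); print(hb[245,291],hb[270,279],"bench",hb[250,350])
E
```

```text
yellow scene 37 [331.3 221.8] [328 219   7   7]
yellow side 33 [302.6 214.2] [300 211   7   7]
red scene 92 [260.7 206. ] [256 201  10  12]
red side 62 [316.6 171.1] [313 167   8   9]
red side 24 [298.8 187.9] [292 180  16  16]
green scene 862 [420.4 203.2] [398 187  45  37]
green scene 17 [238.9 183.4] [235 180   9   7]
green side 106 [292.1 249.4] [278 230  28  46]
green side 28 [236.7 290.1] [235 284   5  11]
white scene 3568 [304.3 238.7] [253 199 100  75]
white scene 1096 [419.6 233.5] [394 218  50  31]
white scene 448 [251.  272.6] [235 266  33  14]
white side 2590 [283.9 195.6] [235 163 104  67]
white side 1075 [287.9 272.8] [262 249  52  44]
white side 74 [238.5 241.4] [235 236   8  11]
yellow (array([565.80023592,  36.8154941 ,  31.20335373]), np.float64(3.6225238520647487))
red (array([ 585.54539192, -150.63599516,   76.73910993]), np.float64(1.048503461332057))
board [ 73 147 146] [ 73 150 150] bench [ 75 102 120]
[68 94 95] [ 56  69 173] bench [ 72 119  94]
```

>>> drive_tool:
  moves:
    - [[345,727,40],61]
    - [[345,727,40],61]
    - [[345,727,40],61]
    - [[345,727,40],61]
    - [[345,727,40],61]
    - [[345,727,40],61]
    - [[345,727,40],61]
    - [[345,727,40],61]

```text
time: 1.02
tool_pos: [338.5, -264.7, 270.1]
tcp_rot: [180.0, 0.0, 76.6]
ft_force: [1.2, -0.7, 0.2]
finger_gap: 85.3
```

>>> drive_tool:
  moves:
    - [[202,425,20],4]
    - [[202,425,20],4]
    - [[202,425,20],4]
    - [[202,425,20],4]
    - [[202,425,20],4]
    - [[202,425,20],4]
    - [[202,425,20],4]
    - [[202,425,20],4]

```text
time: 1.68
tool_pos: [481.7, 36.5, 284.4]
tcp_rot: [179.9, -0.0, 80.3]
ft_force: [0.4, -1.0, 0.3]
finger_gap: 85.5
```

>>> drive_tool:
  moves:
    - [[55,116,5],0]
    - [[55,116,5],0]
    - [[55,116,5],0]
    - [[55,116,5],0]
    - [[55,116,5],0]
    - [[55,116,5],0]
    - [[55,116,5],0]
    - [[55,116,5],0]
  fingers: 45

```text
time: 2.35
tool_pos: [536.0, 148.9, 289.3]
tcp_rot: [180.0, 0.0, 80.2]
ft_force: [-0.4, -1.4, 0.0]
finger_gap: 44.7
```

Run:
```python
from bench import r
from h import *
import pickle
d=r.snapshot("wrist"); pickle.dump(d,open("w1.pkl","wb"))
w=Cam(d); cv2.imwrite("pics/w1.png",w.im); s=r.sense(); print(s["time"],s["tool_pos"],s["tcp_rot"],s["finger_gap"],d["xyz"],d["orientation"])
print(rot(s["tcp_rot"]).T@(w.p-s["tool_pos"]))
```

```text
2.4 [536.03655138 148.94849258 289.386294  ] [ 1.79963150e+02 -2.55976957e-03  8.02020159e+01] 45.04174245439508 [547.7172425  218.59195548 410.19582768] [ 1.63925453e+02 -5.07431655e-03 -9.75226112e+00]
[  70.62079232   -0.26355203 -120.80657321]
```

View pics/w1.png

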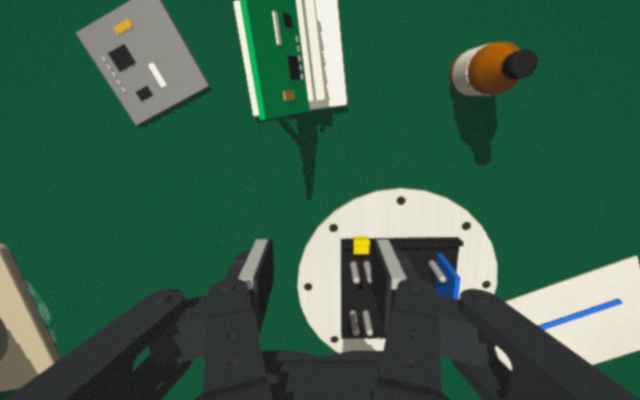

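Run:
```python
from h import *
import pickle
w=Cam(pickle.load(open("w1.pkl","rb")))
crop(w,220,0,140,125,5,"pics/w1e.png"); crop(w,285,180,225,180,3.5,"pics/w1r.png")
```

```text
(no output)
```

View pics/w1e.png

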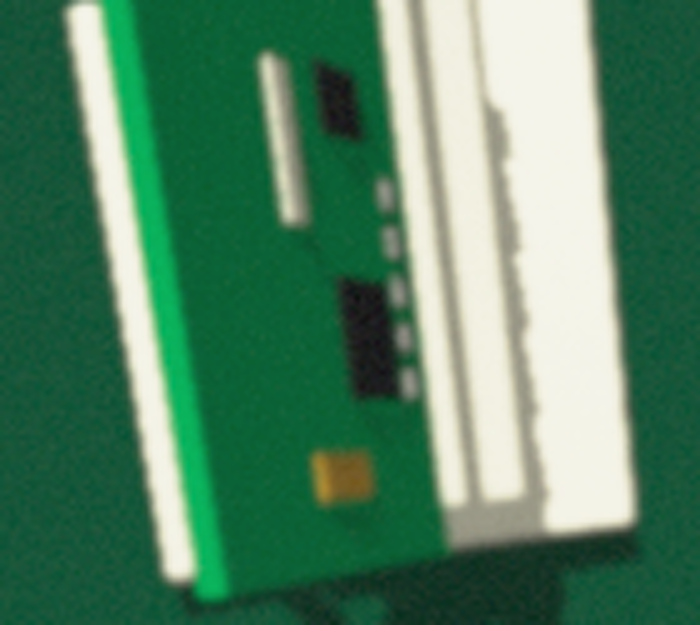

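View pics/w1r.png

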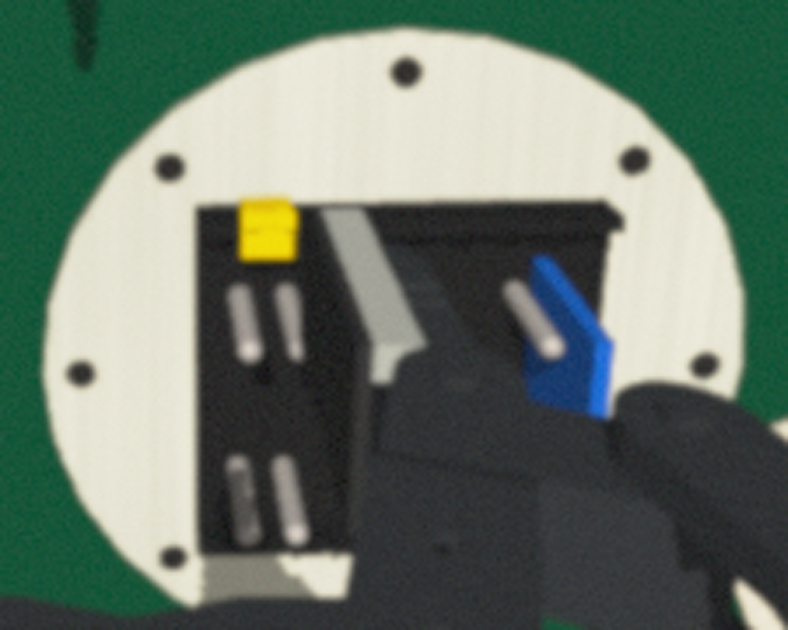

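The easel crop shows the board's bright top edge running from (118,0) to (212,598), with the near corners at about (195..228,598). The rack crop shows the empty slot's four post tops at (250,352), (296,352), (250,538) and (297,538), and the clip at (268,230). I'll convert these to world points.

```bash
cat > m2.py <<'E'
from h import *
import pickle
w=Cam(pickle.load(open("w1.pkl","rb")))
f=lambda x,y,s,ox,oy:((x+.5)/s-.5+ox,(y+.5)/s-.5+oy)
R=lambda x,y:f(x,y,3.5,285,180); E=lambda x,y:f(x,y,5,220,0)
P=[w.plane(R(*p),64) for p in((250,352),(296,352),(250,538),(297,538))]
print("posts",[p[:2].round(1) for p in P]); c=sum(P)/4; print("slot centre",c[:2], "spacing y",np.linalg.norm(P[0]-P[2]),"x",np.linalg.norm(P[0]-P[1]))
d=(P[0]+P[1]-P[2]-P[3])[:2]/2; print("len",np.linalg.norm(d),"rack yaw",np.degrees(np.arctan2(-d[0],d[1])))
p=w.plane(R(268,230),34);print("clip",p)
hs=[]
for q in((405,72),(168,167),(635,160),(80,373),(172,557),(705,365)): hs.append(w.plane(R(*q),20)[:2])
hs=np.array(hs); A=np.c_[2*hs,np.ones(len(hs))]; s=np.linalg.lstsq(A,(hs**2).sum(1),rcond=None)[0]; print("hole circle centre",s[:2],"r",np.sqrt(s[2]+s[:2]@s[:2]))
# board
a0,a1=w.plane(E(118,0),124.5),w.plane(E(212,598),124.5); d=(a0-a1)[:2]; y=np.degrees(np.arctan2(-d[0],d[1])); u=d/np.linalg.norm(d)
print("board yaw",y,"near end",a1[:2],"top mid",a1[:2]+55*u)
# full easel lines for yaw: base plate right edge
b0,b1=w.plane(E(590,0),8),w.plane(E(635,520),8); d=(b0-b1)[:2]; print("base edge yaw",np.degrees(np.arctan2(-d[0],d[1])))
E
python3 m2.py
```

```text
posts [array([552.7,  11.9]), array([567.7,   9.3]), array([542.3, -60.1]), array([558.5, -62.8])]
slot centre [555.29760745 -25.43023933] spacing y 72.67705543876367 x 15.28425062644132
len 72.68539520101587 rack yaw -7.762017681117072
clip [566.12239344  40.31668052  34.        ]
hole circle centre [604.50303138 -30.30467943] r 116.96681296235418
board yaw -3.5450019876621934 near end [495.73685528 210.88424645] top mid [499.13764215 265.7790062 ]
base edge yaw -3.3619305551795553
```

Run:
```python
from m1 import a,b
from m2 import w,E
from h import *
n,f=a.plane((403,188.3),124.5),a.plane((443.9,193.9),124.5); print("scene",n,f,(n+f)/2,np.linalg.norm(n-f))
# side: top end-on tip crop (337,325)/4+(220,150)
print("side near end",b.plane((304.2,231.2),124.5))
print("near corner tri wrist/scene",tri(w,E(212,598),a,(403,188.3)))
print("bottom: front-lower visible",w.plane(E(445,548),38))
```

```text
yellow scene 38 [331.3 221.8] [328 219   7   7]
yellow side 33 [302.8 214.2] [300 211   7   8]
red scene 59 [260.2 206.7] [256 203   9   9]
red side 57 [316.6 171. ] [313 167   8   9]
red side 18 [296.7 189.9] [292 185  11  11]
green scene 859 [420.3 203.1] [398 187  45  37]
green scene 119 [244.6 184.1] [235 180  22  13]
green side 100 [292.  249.7] [278 230  28  46]
white scene 3098 [309.9 241.4] [253 199 100  75]
white scene 1100 [419.6 233.5] [394 218  50  31]
white scene 451 [250.9 272.6] [235 266  33  14]
white side 2384 [280.9 196.2] [235 163 104  67]
white side 1132 [288.2 272. ] [262 244  52  49]
white side 77 [238.7 241.4] [235 236   9  11]
yellow (array([565.34327036,  36.60531169,  30.96031348]), np.float64(3.18090916457828))
red (array([ 586.46190114, -152.18351725,   75.42975284]), np.float64(0.09428546751034943))
posts [array([552.7,  11.9]), array([567.7,   9.3]), array([542.3, -60.1]), array([558.5, -62.8])]
slot centre [555.29760745 -25.43023933] spacing y 72.67705543876367 x 15.28425062644132
len 72.68539520101587 rack yaw -7.762017681117072
clip [566.12239344  40.31668052  34.        ]
hole circle centre [604.50303138 -30.30467943] r 116.96681296235418
board yaw -3.5450019876621934 near end [495.73685528 210.88424645] top mid [499.13764215 265.7790062 ]
base edge yaw -3.3619305551795553
scene [499.57707814 212.3493024  124.5       ] [501.92913485 316.74110395 124.5       ] [500.7531065  264.54520317 124.5       ] 104.41829533449793
side near end [493.0039791  213.90042959 124.5       ]
near corner tri wrist/scene (array([495.09517241, 211.62372754, 120.66748088]), np.float64(1.6881842649619867))
bottom: front-lower visible [531.86353255 210.36219244  38.        ]
```

The board's top middle is at about (499.5, 265.5, 124.5) with yaw −3.5°. Both views agree, and the length and height are consistent. Now moving over it with the jaws across its thickness.

>>> drive_tool:
  moves:
    - [[-10,40,0],6.3]
    - [[-20,80,0],6.3]
    - [[-31,116,0],6.3]
    - [[-31,116,-20],6.3]
    - [[-31,116,-50],6.3]
    - [[-31,116,-75],6.3]
    - [[-31,116,-90],6.3]
    - [[-31,116,-90],6.3]
  fingers: 45

```text
time: 3.17
tool_pos: [502.8, 264.9, 194.5]
tcp_rot: [-179.6, 0.2, 86.6]
ft_force: [-0.3, 0.1, -0.3]
finger_gap: 45.2
```

Run:
```python
from bench import r
from h import *
import pickle
d=r.snapshot("wrist"); pickle.dump(d,open("w2.pkl","wb"))
w=Cam(d); cv2.imwrite("pics/w2.png",w.im); s=r.sense(); print(s["time"],s["tool_pos"],s["tcp_rot"],s["finger_gap"])
b=Cam(r.snapshot("side"));crop(b,230,180,130,120,5,"pics/b2.png")
```

```text
3.2167 [503.89715767 265.28482842 197.0618775 ] [-1.79790798e+02  1.03775970e-01  8.65693908e+01] 44.90712863040452
```

View pics/w2.png

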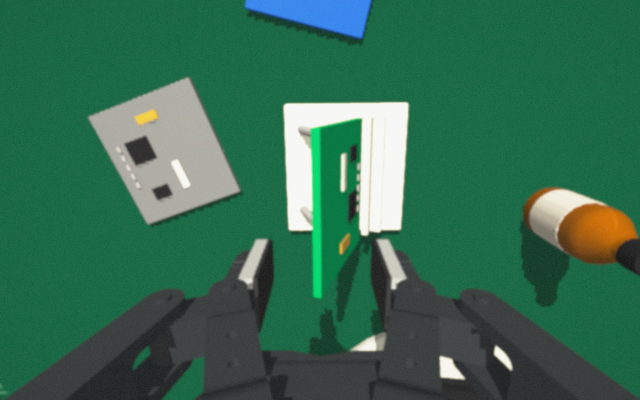

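View pics/b2.png

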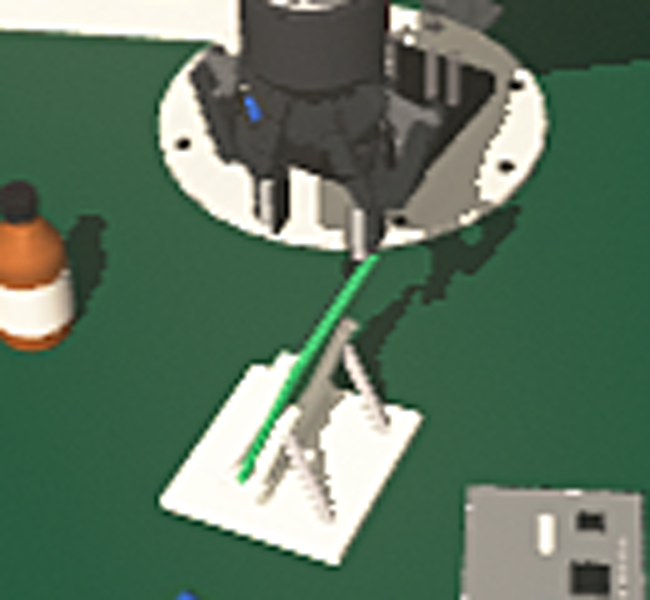

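The wrist view shows the top edge (columns 313–325) upright and centred between the pads (270 and 375). Descending.

>>> drive_tool:
  moves:
    - [[0,0,-25],0]
    - [[0,0,-50],0]
    - [[0,0,-68],0]
    - [[0,0,-75],0]
    - [[0,0,-79],0]
    - [[0,0,-79],0]
    - [[0,0,-79],0]
    - [[0,0,-79],0]
  fingers: 45

```text
time: 3.93
tool_pos: [506.4, 266.7, 122.0]
tcp_rot: [179.8, -0.1, 86.6]
ft_force: [0.1, 0.1, 0.5]
finger_gap: 44.9
```

>>> drive_tool:
  moves:
    - [[0,0,0],0]
    - [[2,0,0],0]
    - [[6,0,0],0]
    - [[11,-1,0],0]
    - [[16,-1,0],0]
    - [[21,-1,0],0]
    - [[25,-1,0],0]
    - [[25,-1,0],0]
  fingers: 22
  squeeze: 20

```text
time: 4.6
tool_pos: [531.1, 265.2, 119.9]
tcp_rot: [180.0, 0.0, 86.6]
ft_force: [-0.0, -0.1, 0.2]
finger_gap: 22.2
```

Run:
```python
from bench import r
from h import *
w=Cam(r.snapshot("wrist")); crop(w,200,80,260,240,3,"pics/w3.png"); s=r.sense(); print(s["time"],s["tool_pos"],s["tcp_rot"],s["finger_gap"],s["ft_force"])
b=Cam(r.snapshot("side"));crop(b,230,180,130,120,5,"pics/b3.png")
```

```text
4.65 [530.63084045 265.1987468  119.88906245] [-1.79996923e+02  1.43582078e-03  8.65845614e+01] 21.322540089202032 [-0.5208028   0.14513129 -0.17651137]
```

View pics/w3.png

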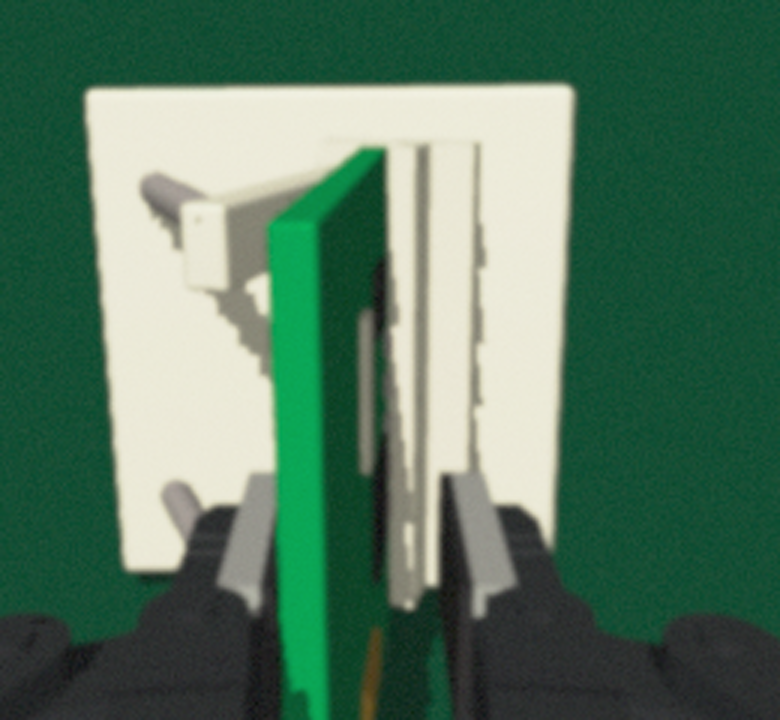

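View pics/b3.png

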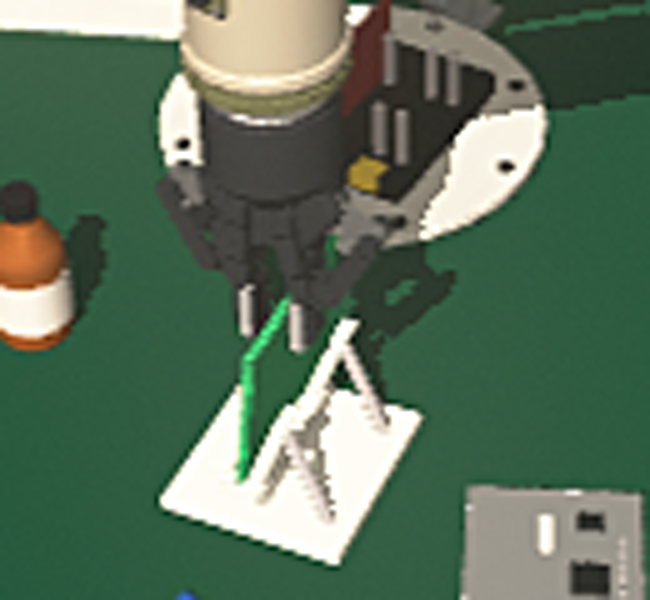

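The board is now nearly upright against the back pad, leaning about 5°. Closing the fingers will finish righting it.

>>> drive_tool:
  moves:
    - [[1,0,0],0]
    - [[1,0,0],0]
    - [[1,0,0],0]
    - [[1,0,0],0]
    - [[1,0,0],0]
    - [[1,0,0],0]
    - [[1,0,0],0]
    - [[1,0,0],0]
  fingers: 0
  squeeze: 45

```text
time: 5.37
tool_pos: [531.4, 265.3, 120.1]
tcp_rot: [180.0, -0.0, 86.6]
ft_force: [4.5, -0.8, -1.2]
finger_gap: 5.4
```

Run:
```python
from bench import r
from h import *
w=Cam(r.snapshot("wrist")); crop(w,200,80,260,240,3,"pics/w4.png"); s=r.sense(); print(s["time"],s["tool_pos"],s["tcp_rot"],s["finger_gap"],s["ft_force"])
b=Cam(r.snapshot("side"));crop(b,230,180,130,120,5,"pics/b4.png")
```

```text
5.4167 [531.39461504 265.29226394 120.1657948 ] [ 1.79965771e+02 -5.13171505e-03  8.66080789e+01] 5.3036858708167856 [ 5.09547948 -0.62622086 -2.16207938]
```

View pics/w4.png

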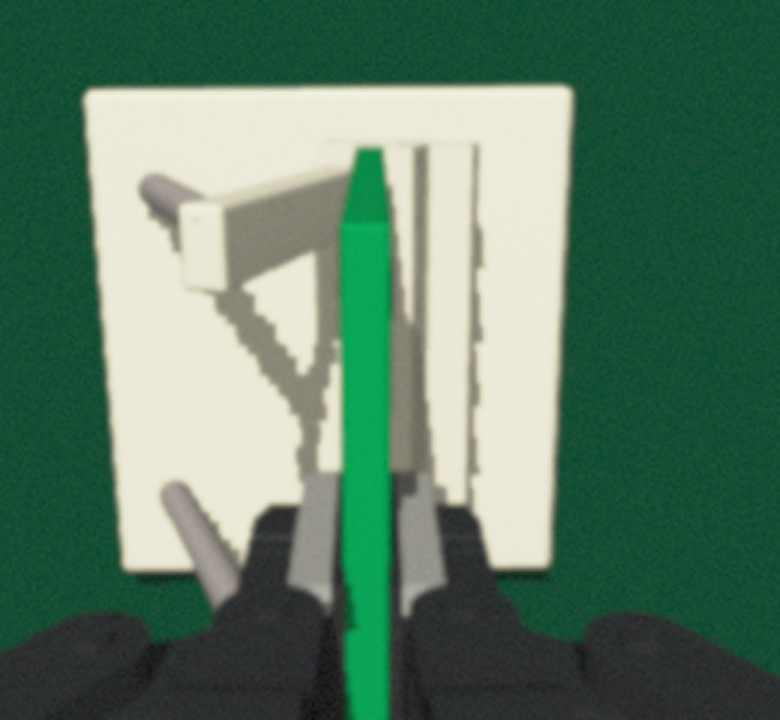

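View pics/b4.png

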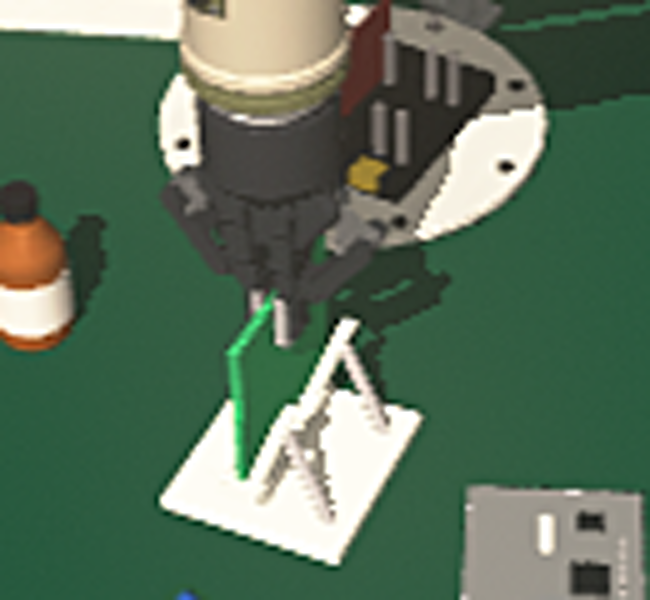

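The board is gripped flush and upright, with a gap of 5.3 mm. Lifting it clear.

>>> drive_tool:
  moves:
    - [[0,0,5],0]
    - [[0,0,15],0]
    - [[0,0,35],0]
    - [[0,0,60],0]
    - [[0,0,90],0]
    - [[0,0,115],0]
    - [[0,0,120],0]
    - [[0,0,120],0]

```text
time: 6.13
tool_pos: [532.0, 266.0, 243.4]
tcp_rot: [179.8, -0.1, 86.6]
ft_force: [1.8, -0.2, -0.9]
finger_gap: 5.2
```

>>> drive_tool:
  moves:
    - [[2,-25,0],0]
    - [[5,-60,0],-1]
    - [[9,-100,0],-2]
    - [[12,-140,0],-3]
    - [[16,-180,0],-4.5]
    - [[18,-215,0],-4.5]
    - [[20,-230,0],-4.5]
    - [[20,-230,0],-4.5]

```text
time: 6.8
tool_pos: [550.0, 31.9, 237.7]
tcp_rot: [-179.8, 0.1, 81.9]
ft_force: [-0.2, -0.2, -0.9]
finger_gap: 5.4
```

Run:
```python
from bench import r
from h import *
import pickle
d=r.snapshot("wrist"); pickle.dump(d,open("w5.pkl","wb"))
w=Cam(d); cv2.imwrite("pics/w5.png",w.im); s=r.sense(); print(s["time"],s["tool_pos"],s["tcp_rot"],s["finger_gap"],s["ft_force"])
d=r.snapshot("side");pickle.dump(d,open("s5.pkl","wb"));b=Cam(d);crop(b,230,130,160,150,4,"pics/b5.png")
```

```text
6.85 [550.03018868  33.85431071 237.89990856] [-1.79784238e+02  6.62906329e-03  8.19264540e+01] 5.511642369317319 [-0.9164592   0.19422779 -1.52862756]
```

View pics/w5.png

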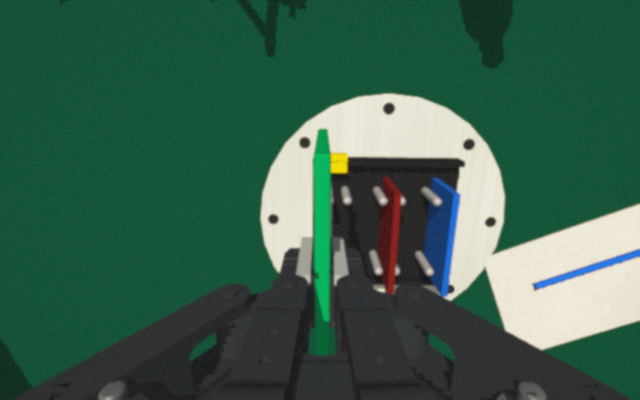

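View pics/b5.png

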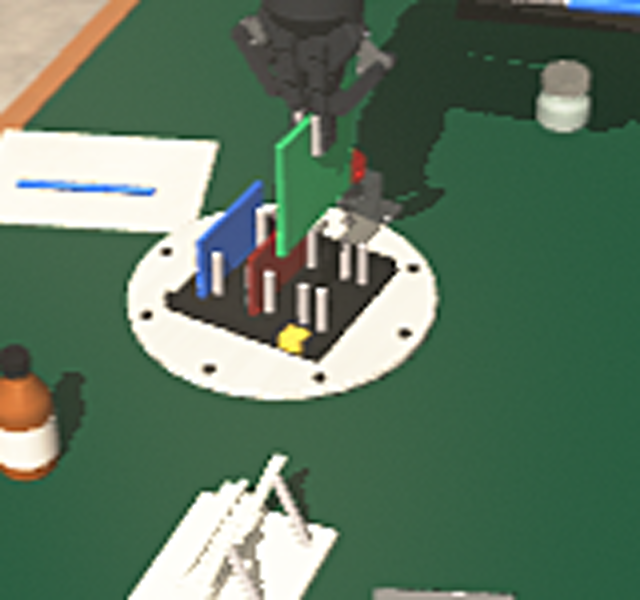

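The board hangs upright in the gripper, beside the clip at (340,163), and the easel is empty. The disc's bolt holes and the occupied slots' posts are visible. I'll enlarge this to refine the rack pose and the board's position in the hand.

Run:
```python
from h import *
import pickle
w=Cam(pickle.load(open("w5.pkl","rb")))
crop(w,255,90,255,215,3,"pics/w5r.png")
crop(w,300,120,60,130,5,"pics/w5b.png")
```

```text
(no output)
```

View pics/w5r.png

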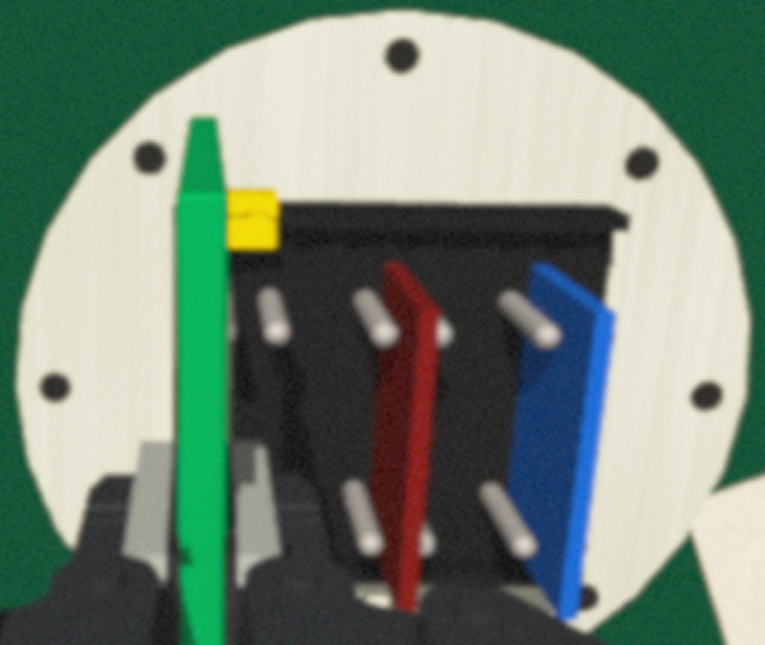

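View pics/w5b.png

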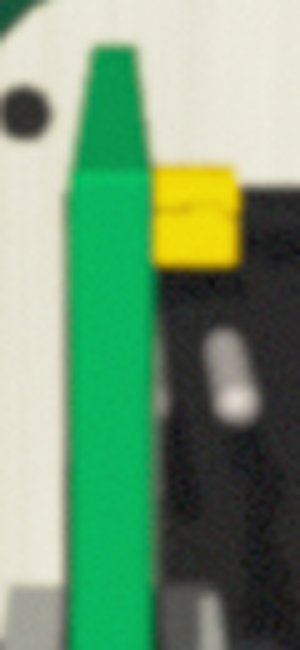

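```bash
cat > m5.py <<'E'
from h import *
import pickle
from scipy.optimize import least_squares
w=Cam(pickle.load(open("w5.pkl","rb")))
g=lambda x,y,s,ox,oy:((x+.5)/s-.5+ox,(y+.5)/s-.5+oy)
A=lambda x,y:g(x,y,3,255,90); B=lambda x,y:g(x,y,5,300,120)
for z in (62,65):
    px=[(280,330),(384,330),(369,541),(547,333),(522,543)]
    W=np.array([w.plane(A(*p),z)[:2] for p in px])
    sg=np.array([(-50,1,36),(0,-1,36),(0,-1,-36),(50,-1,36),(50,-1,-36)],float)
    def res(q):
        X=sg[:,0]+sg[:,1]*7.5;Y=sg[:,2];c,s=np.cos(q[2]),np.sin(q[2])
        return np.r_[q[0]+c*X-s*Y-W[:,0],q[1]+s*X+c*Y-W[:,1]]
    q=least_squares(res,[604,-31,-.14]).x
    c,s=np.cos(q[2]),np.sin(q[2])
    print(z,"rack",q[:2],np.degrees(q[2]),"slot",q[0]-50*c,q[1]-50*s,"res",res(q).round(1),"knob",q[0]+118*s,q[1]-118*c)
z=21
h=np.array([w.plane(A(*p),z)[:2] for p in((402,55),(148,157),(642,162),(55,387),(706,396))])
s=np.linalg.lstsq(np.c_[2*h,np.ones(len(h))],(h**2).sum(1),rcond=None)[0]; print("holes",s[:2],np.sqrt(s[2]+s[:2]@s[:2]))
T=238
for n,p,zz in(("topL",(70,172),T+10),("topR",(150,172),T+10),("botL",(95,45),T-90),("botR",(133,47),T-90)):
    print(n,w.plane(B(*p),zz)[:2])
t0=w.plane(B(113,560),T+10)[:2];t1=w.plane(B(110,172),T+10)[:2];d=t1-t0;print("board yaw",np.degrees(np.arctan2(-d[0],d[1])))
E
python3 m5.py
```

```text
62 rack [604.55970582 -32.24390106] -9.377235501243927 slot 555.2278570358773 -24.09720261063659 res [-2.   0.7  0.5  0.5  0.3  0.9 -0.3  0.3 -0.5 -0.3] knob 585.3334974779831 -148.66706418867096
65 rack [604.04502114 -30.94944133] -9.37723644690539 slot 554.7131724943538 -22.802742070243603 res [-2.4  0.6  0.3  0.9  0.5  1.2 -0.  -0.1 -0.3 -0.8] knob 584.8188108804458 -147.37260414516874
holes [604.42141191 -30.75174344] 116.29225753746663
topL [554.63291687  84.77740958]
topR [559.9075195   84.03138628]
botL [554.92809021  84.50460517]
botR [559.56509967  83.60072347]
board yaw -7.65769762589538
```

The refined rack pose has a yaw of about −9.4° and the slot at about (555, −24). The board hangs vertical to within 0.5 mm over its height, with its centre 4 mm towards −y of the TCP. Moving it just above the posts.

>>> drive_tool:
  moves:
    - [[2,-20,0],-1]
    - [[4.5,-45,-5],-1.3]
    - [[4.5,-54,-20],-1.3]
    - [[4.5,-54,-40],-1.3]
    - [[4.5,-54,-58],-1.3]
    - [[4.5,-54,-70],-1.3]
    - [[4.5,-54,-74],-1.3]
    - [[4.5,-54,-74],-1.3]

```text
time: 7.57
tool_pos: [554.5, -17.4, 164.2]
tcp_rot: [-179.8, -0.0, 80.9]
ft_force: [-0.1, 0.2, -1.1]
finger_gap: 5.2
```

>>> drive_tool:
  moves:
    - [[0,0,0],0]
    - [[0,0,0],0]
    - [[0,0,0],0]
    - [[0,0,0],0]
    - [[0,0,0],0]
    - [[0,0,0],0]
    - [[0,0,0],0]
    - [[0,0,0],0]

```text
time: 8.23
tool_pos: [555.7, -18.8, 166.1]
tcp_rot: [180.0, -0.0, 80.8]
ft_force: [-0.0, -0.1, -1.6]
finger_gap: 5.4
```

Run:
```python
from bench import r
from h import *
import pickle
d=r.snapshot("wrist"); pickle.dump(d,open("w6.pkl","wb"))
w=Cam(d); crop(w,270,80,110,170,4,"pics/w6b.png");cv2.imwrite("pics/w6.png",w.im); s=r.sense(); print(s["time"],s["tool_pos"],s["tcp_rot"],s["finger_gap"],s["ft_force"])
d=r.snapshot("side");b=Cam(d);crop(b,250,150,110,110,5,"pics/b6.png")
```

```text
8.2833 [555.64211644 -18.73801757 166.0154516 ] [-1.79998501e+02 -5.77450065e-04  8.08046909e+01] 5.16841439767382 [-0.62946152 -0.11802058 -0.80522303]
```

View pics/w6b.png

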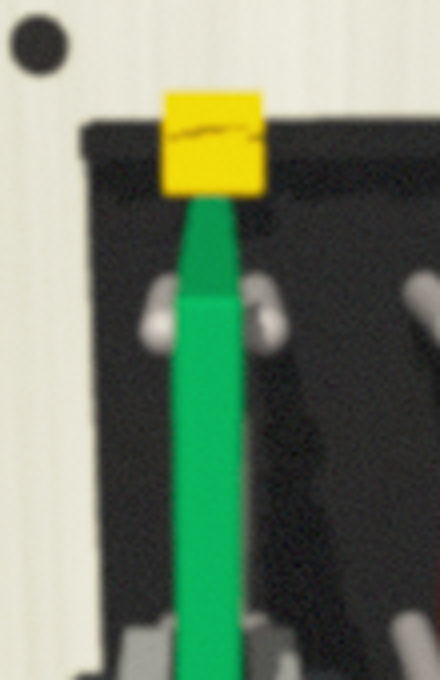

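View pics/w6.png

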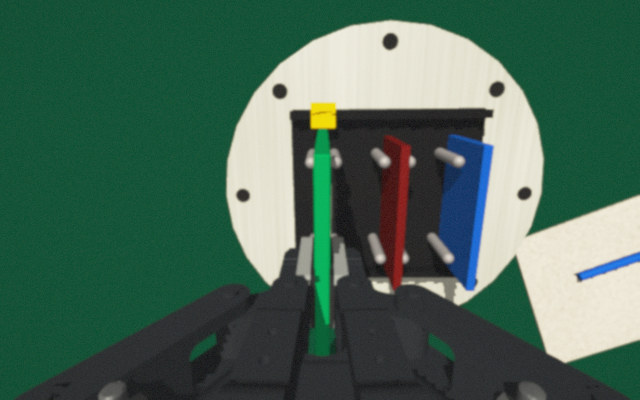

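View pics/b6.png

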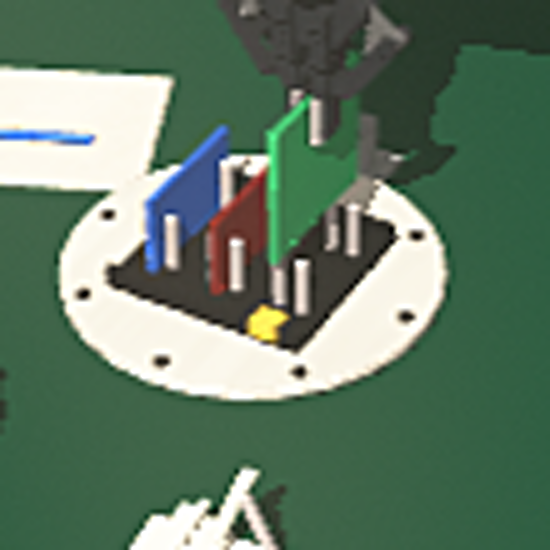

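```bash
cat > m6.py <<'E'
from h import *
import pickle
w=Cam(pickle.load(open("w6.pkl","rb")))
g=lambda x,y,s,ox,oy:((x+.5)/s-.5+ox,(y+.5)/s-.5+oy)
A=lambda x,y:g(x,y,4,270,80)
yaw=np.radians(-9.4); n=np.array([np.cos(yaw),np.sin(yaw)]); t=np.array([-n[1],n[0]])
o=np.array([555.,-24])
def S(nm,p,z):
    q=w.plane(A(*p),z)[:2]-o; print(nm,"across",(q@n).round(2),"along",(q@t).round(2))
for z in(62,65):
    S("postL",(158,330),z);S("postR",(268,330),z)
S("clip",(213.5,145),33)
for nm,p,z in(("topL",(178,298),176),("topR",(241,298),176),("botL",(188,199),76),("botR",(234,199),76),("top mid low",(208,600),176)): S(nm,p,z)
S("postM+",(430,294),65); 
# middle/blue posts full image
for nm,p in(("M-L+",(385,160)),("M-L-",(380,258)),("B-L+",(459,159)),("B-L-",(446,258))):
    q=w.plane(p,65)[:2]-o; print(nm,(q@n).round(2),(q@t).round(2))
E
python3 m6.py
```

```text
postL across -9.2 along 34.46
postR across 9.56 along 34.54
postL across -9.09 along 35.02
postR across 9.43 along 35.1
clip across 0.21 along 63.81
topL across -3.18 along 58.18
topR across 2.08 along 58.2
botL across -3.87 along 57.68
botR across 3.29 along 57.71
top mid low across -0.57 along 31.12
postM+ across 36.36 along 41.28
M-L+ 41.87 36.66
M-L- 42.29 -35.72
B-L+ 91.23 37.48
B-L- 90.33 -35.4
```

The board is within 0.5 mm of the slot centre line and about 2.5 mm off along it. I'll correct that and lower it.

>>> drive_tool:
  moves:
    - [[0.5,-2.6,0],-0.2]
    - [[0.5,-2.6,0],-0.2]
    - [[0.5,-2.6,-5],-0.2]
    - [[0.5,-2.6,-11],-0.2]
    - [[0.5,-2.6,-17],-0.2]
    - [[0.5,-2.6,-23],-0.2]
    - [[0.5,-2.6,-28],-0.2]
    - [[0.5,-2.6,-30],-0.2]

```text
time: 9.0
tool_pos: [555.4, -21.2, 134.4]
tcp_rot: [-179.9, 0.0, 80.6]
ft_force: [-0.2, -0.4, -1.0]
finger_gap: 5.8
```

>>> drive_tool:
  moves:
    - [[0,0,-3],0]
    - [[0,0,-6],0]
    - [[0,0,-9],0]
    - [[0,0,-12],0]
    - [[0,0,-15],0]
    - [[0,0,-17],0]
    - [[0,0,-18],0]
    - [[0,0,-18],0]

```text
time: 9.67
tool_pos: [556.0, -21.3, 117.7]
tcp_rot: [-180.0, 0.0, 80.6]
ft_force: [-0.4, -0.1, -0.7]
finger_gap: 5.3
```

Run:
```python
from bench import r
from h import *
import pickle
d=r.snapshot("wrist"); pickle.dump(d,open("w7.pkl","wb"))
w=Cam(d); crop(w,250,40,150,200,3.5,"pics/w7.png"); s=r.sense(); print(s["time"],s["tool_pos"],s["tcp_rot"],s["finger_gap"],s["ft_force"],s["wrist_torque"])
d=r.snapshot("side");b=Cam(d);crop(b,250,150,110,110,5,"pics/b7.png")
```

```text
9.7167 [556.12252016 -21.29883359 117.92817938] [-1.79993243e+02  5.32129705e-04  8.06067126e+01] 5.476380126399664 [-0.4301164  -0.30410734 -0.66096199] [-0.04635048  0.02349513 -0.02354948]
```

View pics/w7.png

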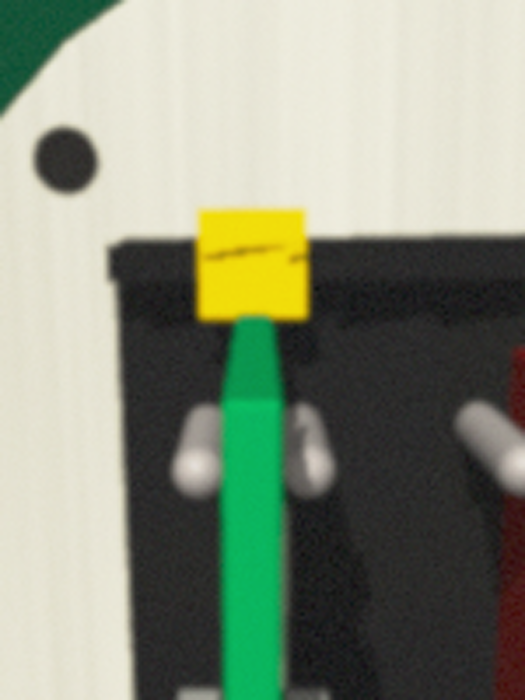

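View pics/b7.png

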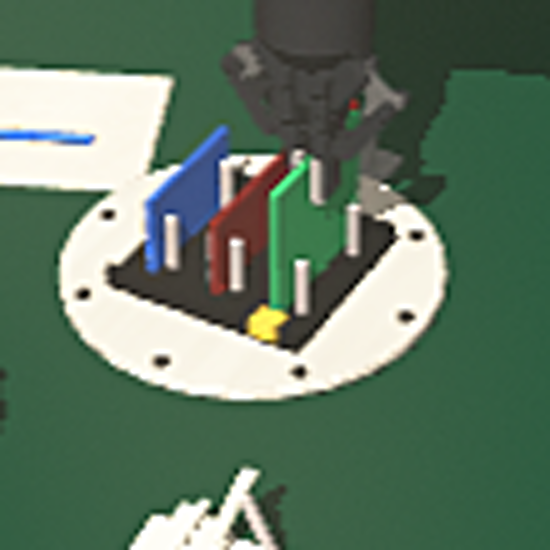

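The board is between the posts and free of side force. Feeling for the floor now, expected about 4 mm down.

>>> drive_tool:
  moves:
    - [[0,0,-1],0]
    - [[0,0,-1.5],0]
    - [[0,0,-2],0]
    - [[0,0,-2.5],0]
    - [[0,0,-3],0]
    - [[0,0,-3.5],0]
    - [[0,0,-4],0]
    - [[0,0,-4],0]

```text
time: 10.43
tool_pos: [556.1, -21.3, 113.9]
tcp_rot: [-180.0, 0.0, 80.6]
ft_force: [-0.5, -0.3, -0.9]
finger_gap: 5.3
```

>>> drive_tool:
  moves:
    - [[0,0,-0.2],0]
    - [[0,0,-0.4],0]
    - [[0,0,-0.6],0]
    - [[0,0,-0.8],0]
    - [[0,0,-1],0]
    - [[0,0,-1.2],0]
    - [[0,0,-1.2],0]
    - [[0,0,-1.2],0]

```text
time: 11.1
tool_pos: [556.3, -21.3, 113.0]
tcp_rot: [180.0, -0.0, 80.6]
ft_force: [-1.4, 0.5, 1.8]
finger_gap: 5.3
```

>>> drive_tool:
  moves:
    - [[0,0,-0.3],0]
    - [[0,0,-0.6],0]
    - [[0,0,-0.6],0]
    - [[0,0,-0.6],0]
    - [[0,0,-0.6],0]
    - [[0,0,-0.6],0]
    - [[0,0,-0.6],0]
    - [[0,0,-0.6],0]

```text
time: 11.77
tool_pos: [556.5, -21.3, 113.0]
tcp_rot: [180.0, -0.0, 80.6]
ft_force: [-2.2, 0.9, 6.0]
finger_gap: 5.0
```

Run:
```python
from bench import r
from h import *
import pickle
d=r.snapshot("wrist"); pickle.dump(d,open("w8.pkl","wb"))
w=Cam(d); crop(w,250,40,150,200,3.5,"pics/w8.png"); s=r.sense(); print(s["time"],s["tool_pos"],s["tcp_rot"],s["finger_gap"],s["ft_force"],s["wrist_torque"])
d=r.snapshot("side");b=Cam(d);crop(b,250,150,110,110,5,"pics/b8.png")
# ends: bottom of the end face
A=lambda x,y:((x+.5)/3.5-.5+250,(y+.5)/3.5-.5+40)
```

```text
11.8167 [556.47257353 -21.31139473 113.01931921] [ 1.79959133e+02 -2.77324774e-03  8.06091333e+01] 5.342721300725576 [-2.86682236  1.24478848  5.63483683] [0.16902481 0.61893977 0.00437417]
```

View pics/w8.png

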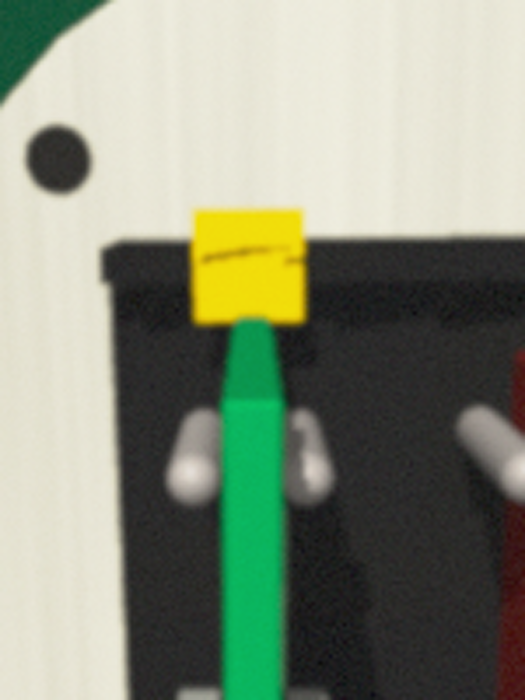

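View pics/b8.png

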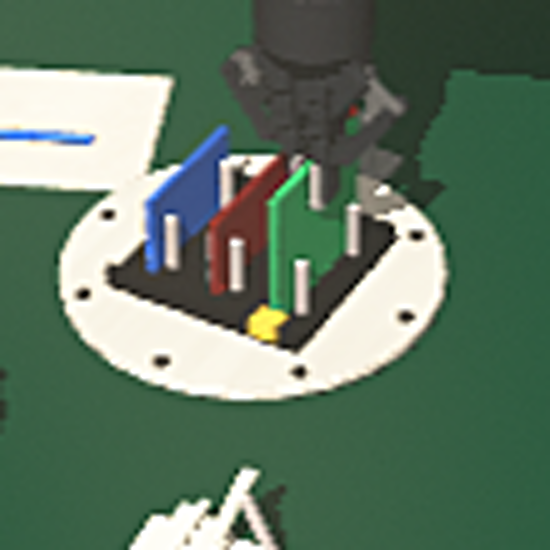

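The TCP has stopped at z = 113.0 while the upward force rises from about −1 to 6 N, so the lower edge is on the slot floor (a lip would have stopped it about 9 mm higher). Releasing, then rising.

>>> drive_tool:
  moves:
    - [[-0.3,0,0.4],0]
    - [[-0.3,0,0.4],0]
    - [[-0.3,0,0.4],0]
    - [[-0.3,0,0.4],0]
    - [[-0.3,0,0.4],0]
    - [[-0.3,0,0.4],0]
    - [[-0.3,0,0.4],0]
    - [[-0.3,0,0.4],0]
  fingers: 26

```text
time: 12.53
tool_pos: [555.8, -21.3, 112.6]
tcp_rot: [-180.0, 0.0, 80.6]
ft_force: [-0.2, -0.9, -0.8]
finger_gap: 25.9
```

>>> drive_tool:
  moves:
    - [[0,0,5],0]
    - [[0,0,15],0]
    - [[0,0,30],0]
    - [[0,0,50],0]
    - [[0,0,70],0]
    - [[0,0,85],0]
    - [[0,0,90],0]
    - [[0,0,90],0]

```text
time: 13.2
tool_pos: [557.2, -21.5, 205.3]
tcp_rot: [179.7, -0.0, 80.6]
ft_force: [0.2, 0.2, -0.4]
finger_gap: 25.8
```

Run:
```python
from bench import r
from h import *
import pickle
d=r.snapshot("wrist"); pickle.dump(d,open("w9.pkl","wb"))
w=Cam(d); cv2.imwrite("pics/w9.png",w.im); s=r.sense(); print(s["time"],s["tool_pos"],s["tcp_rot"],s["finger_gap"],s["ft_force"])
d=r.snapshot("side");b=Cam(d);crop(b,250,150,110,110,5,"pics/b9.png")
```

```text
13.25 [556.37154487 -21.37958802 203.54717095] [ 1.79890716e+02 -4.25419521e-03  8.06056252e+01] 26.172715449103407 [ 0.59904541 -1.42949751 -0.39016003]
```

View pics/w9.png

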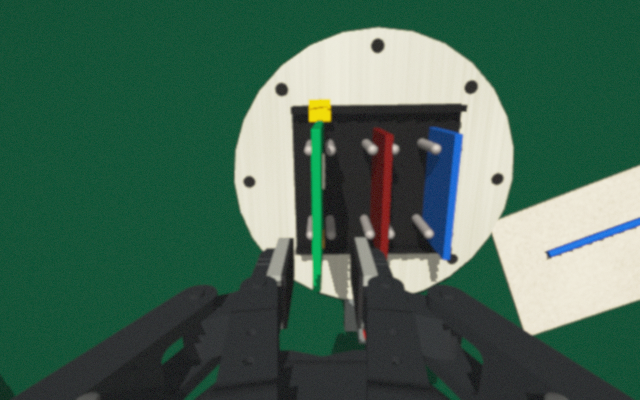

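View pics/b9.png

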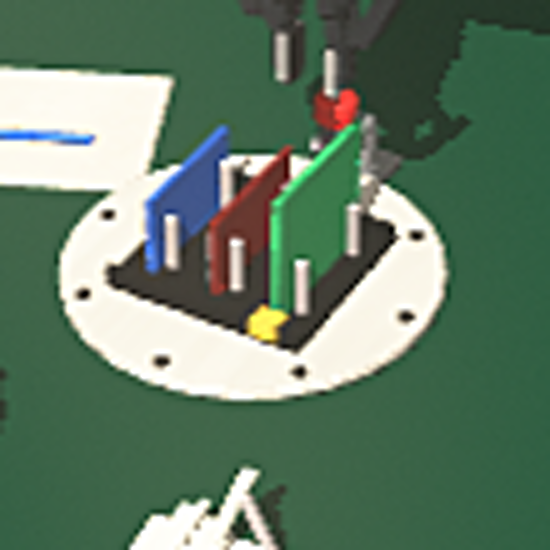

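The board is standing alone in the slot between its posts, with the top edge at about x 317 and the other two boards undisturbed. Next is a close look at the knob.

>>> drive_tool:
  moves:
    - [[2,-20,5],0]
    - [[8,-55,10],0]
    - [[14,-95,10],0]
    - [[20,-135,10],0]
    - [[26,-170,10],0]
    - [[29,-188,10],0]
    - [[30,-194,10],0]
    - [[30,-194,10],0]
  fingers: 55

```text
time: 13.97
tool_pos: [585.0, -216.5, 210.7]
tcp_rot: [-179.8, -0.0, 80.5]
ft_force: [1.1, 0.4, -0.4]
finger_gap: 55.1
```

Run:
```python
from bench import r
from h import *
import pickle
d=r.snapshot("wrist"); pickle.dump(d,open("w10.pkl","wb"))
w=Cam(d); cv2.imwrite("pics/w10.png",w.im); s=r.sense(); print(s["time"],s["tool_pos"],s["tcp_rot"],s["finger_gap"],s["ft_force"])
a=Cam(r.snapshot("scene"));b=Cam(r.snapshot("side"));crop(b,250,130,120,120,5,"pics/b10.png")
def red(c,roi):
    x,y,ww,hh=roi
    hsv=cv2.cvtColor(c.im,cv2.COLOR_BGR2HSV); m=cv2.inRange(hsv,np.array((0,150,90)),np.array((7,255,255)))|cv2.inRange(hsv,np.array((174,150,90)),np.array((180,255,255)))
    k=np.zeros_like(m);k[y:y+hh,x:x+ww]=m[y:y+hh,x:x+ww]
    n,l,st,ce=cv2.connectedComponentsWithStats(k)
    return sorted([(st[i,4],ce[i].round(1).tolist(),st[i,:4].tolist()) for i in range(1,n) if st[i,4]>=12],reverse=True)[:4],k
L,k=red(w,(0,0,640,400)); print(L)
for zz in(86.5,76): print(zz,w.plane(L[0][1],zz))
```

```text
14.0167 [ 585.13103368 -215.091491    210.94814745] [-1.79853205e+02 -6.47256249e-02  8.05444216e+01] 54.86609698581353 [ 0.13136607  0.41036222 -0.27459294]
[(np.int32(1293), [309.5, 105.4], [290, 85, 40, 42])]
86.5 [ 586.72357837 -149.62035728   86.5       ]
76 [ 586.29209424 -149.73516001   76.        ]
```

View pics/w10.png

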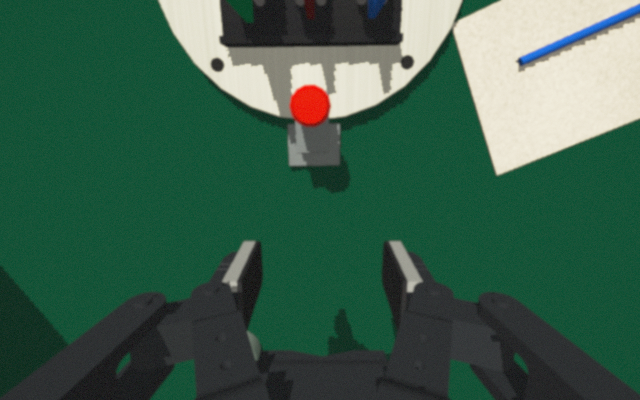

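View pics/b10.png

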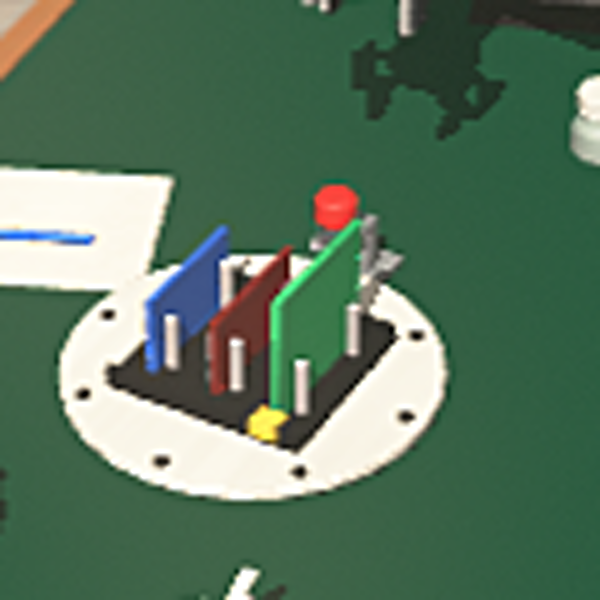

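The red knob disc is at (309.5,105.4), about 40 px across, which is 29 mm and matches the 30 mm given. It is centred at about (586.6, −149.7), in agreement with the rack fit and the two-view triangulation. It is the only red knob on the bracket, and I'm going for it.

>>> drive_tool:
  moves:
    - [[0.9,25,0],0]
    - [[0.9,50,0],0]
    - [[0.9,63,0],0]
    - [[0.9,65.6,-20],0]
    - [[0.9,65.6,-45],0]
    - [[0.9,65.6,-65],0]
    - [[0.9,65.6,-75],0]
    - [[0.9,65.6,-75],0]
  fingers: 55

```text
time: 14.78
tool_pos: [584.8, -148.1, 134.4]
tcp_rot: [-179.7, -0.1, 80.7]
ft_force: [-0.9, 0.2, -0.4]
finger_gap: 54.9
```

Run:
```python
from bench import r
from h import *
w=Cam(r.snapshot("wrist")); cv2.imwrite("pics/w11.png",w.im); s=r.sense(); print(s["time"],s["tool_pos"],s["tcp_rot"],s["finger_gap"],s["ft_force"])
```

```text
14.8333 [ 585.88991963 -148.7431295   136.49720889] [-1.79849572e+02 -2.40826570e-02  8.06659531e+01] 54.879325641132134 [0.02723384 0.16942471 1.20351323]
```

View pics/w11.png

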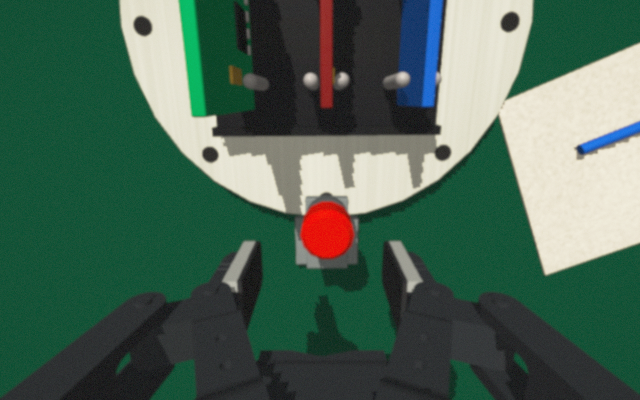

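>>> drive_tool:
  moves:
    - [[0.5,0,-12],0]
    - [[0.5,0,-25],0]
    - [[0.5,0,-38],0]
    - [[0.5,0,-48],0]
    - [[0.5,0,-55],0]
    - [[0.5,0,-58],0]
    - [[0.5,0,-58],0]
    - [[0.5,0,-58],0]
  fingers: 55

```text
time: 15.5
tool_pos: [587.3, -149.8, 79.6]
tcp_rot: [-180.0, -0.0, 80.6]
ft_force: [-0.4, -0.3, 0.6]
finger_gap: 54.9
```

Run:
```python
from bench import r
from h import *
w=Cam(r.snapshot("wrist")); cv2.imwrite("pics/w12.png",w.im); s=r.sense(); print(s["time"],s["tool_pos"],s["tcp_rot"],s["finger_gap"],s["ft_force"])
hsv=cv2.cvtColor(w.im,cv2.COLOR_BGR2HSV); m=cv2.inRange(hsv,np.array((0,170,150)),np.array((7,255,255)))
n,l,st,ce=cv2.connectedComponentsWithStats(m); i=1+np.argmax(st[1:,4]); print(st[i],ce[i],w.plane(ce[i],87))
```

```text
15.55 [ 587.68214437 -149.86952415   80.1469297 ] [1.79952222e+02 6.70422699e-03 8.06040024e+01] 54.80382602154707 [-0.04339838  0.44776707 -1.09766759]
[ 284  237   75   82 4720] [320.66377119 278.13771186] [ 587.52782945 -144.74963493   87.        ]
```

View pics/w12.png

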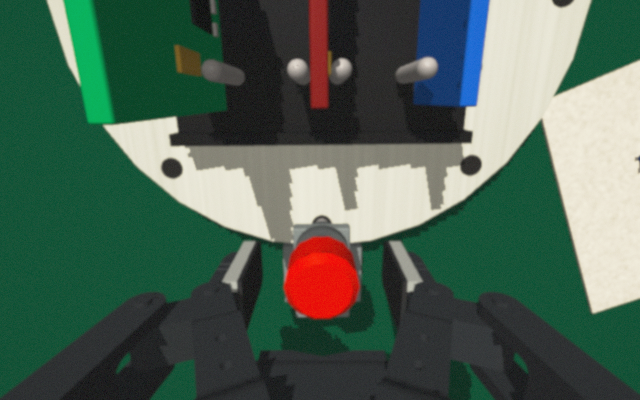

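The knob is centred between the pads (centre column 321, pads at 255 and 390). Closing firmly.

>>> drive_tool:
  moves:
    - [[0,0,0],0]
    - [[0,0,0],0]
    - [[0,0,0],0]
    - [[0,0,0],0]
    - [[0,0,0],0]
    - [[0,0,0],0]
    - [[0,0,0],0]
    - [[0,0,0],0]
  fingers: 0
  squeeze: 100

```text
time: 16.22
tool_pos: [587.3, -149.8, 80.9]
tcp_rot: [180.0, 0.0, 80.6]
ft_force: [-5.1, 1.7, 7.8]
finger_gap: 26.8
```

>>> drive_tool:
  moves:
    - [[0,0,1],0]
    - [[0,0,2],0]
    - [[0,0,4],0]
    - [[0,0,6],0]
    - [[0,0,8],0]
    - [[0,0,10],0]
    - [[0,0,12],0]
    - [[0,0,12],0]

```text
time: 16.88
tool_pos: [587.1, -149.7, 91.6]
tcp_rot: [-180.0, 0.0, 80.6]
ft_force: [3.2, -1.5, -10.4]
finger_gap: 26.8
```

The force is −10.4 N at about 11 mm of lift, which matches the spring. Continuing up to the stop.

>>> drive_tool:
  moves:
    - [[0,0,0.7],0]
    - [[0,0,1.4],0]
    - [[0,0,2.1],0]
    - [[0,0,2.8],0]
    - [[0,0,3.5],0]
    - [[0,0,3.5],0]
    - [[0,0,3.5],0]
    - [[0,0,3.5],0]

```text
time: 17.55
tool_pos: [587.1, -149.7, 94.9]
tcp_rot: [-180.0, 0.0, 80.6]
ft_force: [1.9, -3.3, -12.3]
finger_gap: 26.9
```

>>> drive_tool:
  moves:
    - [[0,0,0.3],0]
    - [[0,0,0.6],0]
    - [[0,0,0.9],0]
    - [[0,0,1],0]
    - [[0,0,1],0]
    - [[0,0,1],0]
    - [[0,0,1],0]
    - [[0,0,1],0]

```text
time: 18.22
tool_pos: [587.1, -149.7, 96.0]
tcp_rot: [-180.0, 0.0, 80.6]
ft_force: [2.3, -3.7, -12.9]
finger_gap: 26.8
```

>>> drive_tool:
  moves:
    - [[0,0,0.3],0]
    - [[0,0,0.6],0]
    - [[0,0,0.8],0]
    - [[0,0,0.8],0]
    - [[0,0,0.8],0]
    - [[0,0,0.8],0]
    - [[0,0,0.8],0]
    - [[0,0,0.8],0]

```text
time: 18.88
tool_pos: [587.1, -149.7, 96.8]
tcp_rot: [-180.0, 0.0, 80.6]
ft_force: [0.8, -3.6, -12.6]
finger_gap: 26.9
```

>>> drive_tool:
  moves:
    - [[0,0,0.3],0]
    - [[0,0,0.6],0]
    - [[0,0,0.8],0]
    - [[0,0,0.8],0]
    - [[0,0,0.8],0]
    - [[0,0,0.8],0]
    - [[0,0,0.8],0]
    - [[0,0,0.8],0]

```text
time: 19.55
tool_pos: [587.1, -149.7, 97.1]
tcp_rot: [-180.0, -0.0, 80.6]
ft_force: [3.8, -4.5, -17.6]
finger_gap: 26.8
```

Run:
```python
from bench import r
from h import *
w=Cam(r.snapshot("wrist")); cv2.imwrite("pics/w13.png",w.im); s=r.sense(); print(s["time"],s["tool_pos"],s["tcp_rot"],s["finger_gap"],s["ft_force"])
a=Cam(r.snapshot("scene"));crop(a,230,160,110,100,6,"pics/a13.png")
b=Cam(r.snapshot("side"));crop(b,260,130,100,100,6,"pics/b13.png")
```

```text
19.6 [ 587.07905765 -149.676439     97.07817985] [-1.79973911e+02 -2.61656674e-03  8.06051778e+01] 27.040598151396182 [  2.68768517  -3.74518639 -17.8057034 ]
```

View pics/w13.png

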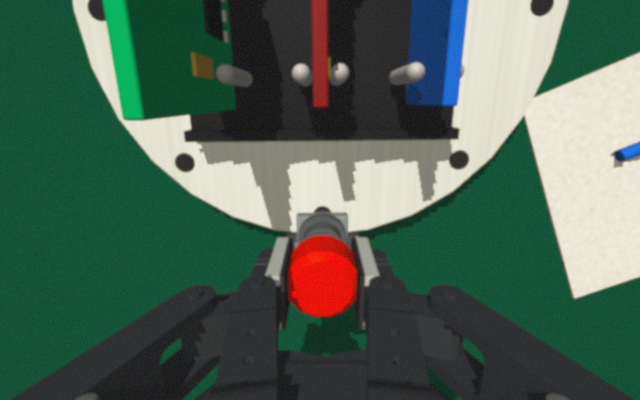

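View pics/a13.png

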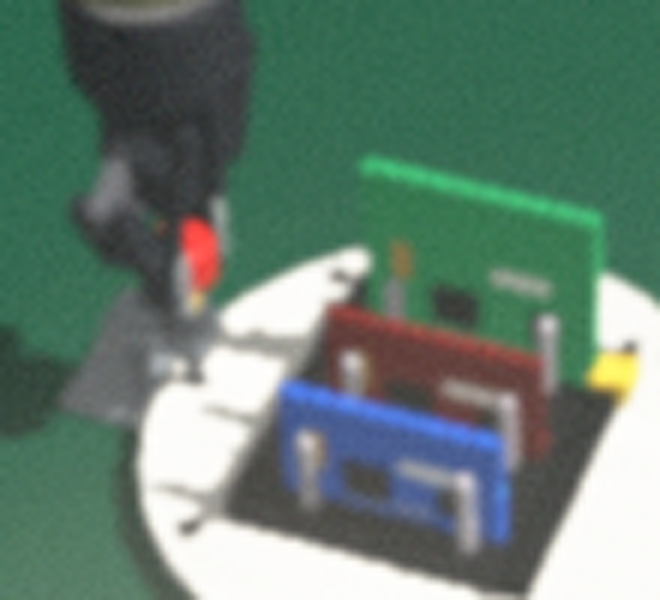

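View pics/b13.png

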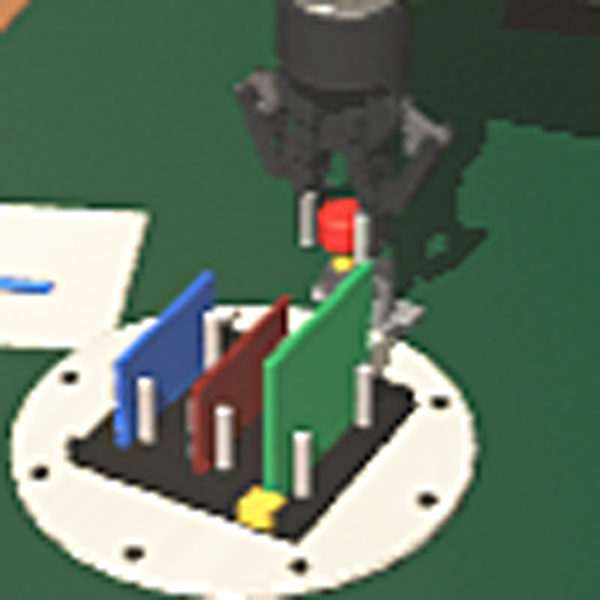

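The force jumped to −17.7 N with z held at 97.1, so the plunger is at its stop after about 16 mm. A yellow band now shows below the knob. One more small nudge will confirm the stop and show whether the grip is slipping.

>>> drive_tool:
  moves:
    - [[0,0,0.2],0]
    - [[0,0,0.4],0]
    - [[0,0,0.4],0]
    - [[0,0,0.4],0]
    - [[0,0,0.4],0]
    - [[0,0,0.4],0]
    - [[0,0,0.4],0]
    - [[0,0,0.4],0]

```text
time: 20.37
tool_pos: [587.1, -149.7, 97.1]
tcp_rot: [-180.0, -0.0, 80.6]
ft_force: [4.9, -4.9, -20.0]
finger_gap: 26.7
```

>>> drive_tool:
  moves:
    - [[0,0,0],0]
    - [[0,0,0],0]
    - [[0,0,0],0]
    - [[0,0,0],0]
    - [[0,0,0],0]
    - [[0,0,0],0]
    - [[0,0,0],0]
    - [[0,0,0],0]

```text
time: 21.03
tool_pos: [587.1, -149.7, 97.1]
tcp_rot: [-180.0, -0.0, 80.6]
ft_force: [2.9, -4.8, -20.3]
finger_gap: 27.1
```

Run:
```python
from bench import r
from h import *
s=r.sense(); print(s["time"],s["tool_pos"],s["finger_gap"],s["ft_force"])
a=Cam(r.snapshot("scene"));b=Cam(r.snapshot("side"));cv2.imwrite("pics/a14.png",a.im)
def red(c,roi):
    x,y,w,h=roi; m=cv2.inRange(cv2.cvtColor(c.im,cv2.COLOR_BGR2HSV)[y:y+h,x:x+w],np.array((0,160,120)),np.array((6,255,255)))
    n,l,st,ce=cv2.connectedComponentsWithStats(m); i=1+np.argmax(st[1:,4]); return ce[i]+(x,y)
p,q=red(a,(250,185,25,30)),red(b,(308,155,20,25)); print(p,q,tri(a,p,b,q), b.plane(q,92), b.proj([[586.6,-149.7,76],[586.6,-149.7,92]]))
w=Cam(r.snapshot("wrist")); cv2.imwrite("pics/w14.png",w.im)
```

```text
21.0333 [ 587.08208309 -149.69411836   97.13595061] 27.065411662734853 [  2.92429714  -4.7636276  -20.31291049]
[263.13888889 201.11111111] [315.68 167.  ] (array([ 586.71987467, -142.21259917,   98.11379701]), np.float64(0.7913603635994211)) [ 589.77639547 -151.55319692   92.        ] [[316.31914501 171.23765415]
 [316.35353174 167.44830879]]
```

View pics/a14.png

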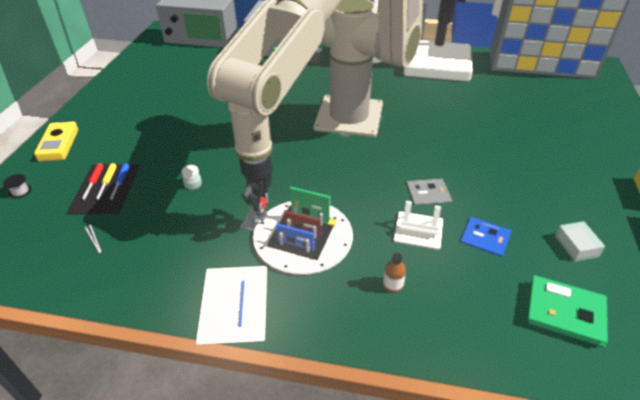

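The stop is confirmed: the TCP held z = 97.1 for a second under a steady −20 N with no slip. In the side view the knob is at row 167.0, where 167.4 is predicted when fully up and 171.2 when seated. The board is racked, and the bottle and jar have not moved. Handing in.

```bash
python3 -c "
from bench import r
print(r.hand_in()); s=r.sense(); print(s['time'],s['tool_pos'],s['ft_force'],s['finger_gap'])"
```

```text
the job is handed in; nothing more can be done
None
the job is handed in; nothing more can be done
```

The green board is standing in the clip-marked slot, and the arm is still gripping the red knob and holding the index plunger up against its stop. I handed the job in at about 21 s of the 54 s allowed.

- **Board:** I tilted it upright between the fingers on the easel, gripped it and lowered it between the posts. It stopped on the slot floor at TCP z = 113.0 while the upward force rose to about 6 N, and only then did I release it. Afterwards it was standing alone in the slot. I did not re-measure the small lean that the 9 mm slot allows.
- **Plunger:** I gripped the knob at 100 N and raised it about 16 mm, with the force following the spring. It then stopped: z stayed at 97.1 while the force rose from about 12.6 to 20 N, and it held steady with no slip. The side camera puts the knob at row 167.0, where 167.4 is predicted for fully up and 171.2 for seated.
- **Disagreements:**
  - The gap on the 30 mm knob read 26.8 mm; the 6 mm board had read about 5.3, so I put this down to gripper or pad give.
  - The last two-view height for the knob was 98 mm against an expected 92, with its y position about 7 mm off. I think the fingers partly hid it in the scene view, and I relied on the side view and the force instead.
- **Left alone:** The small boards, bottle and jar look unmoved in the final pictures.

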